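# Unlock an air-filter cartridge and show its base code to the reader

## Task

The blue-headed air-filter cartridge in the filter station has to be logged by the code on its underside. Turn it anticlockwise (seen from above) to the end of its bayonet travel, about 65 degrees, so that its lugs stand under the notches, draw it straight up out of the station, then tip it so that its base faces the desktop code reader's window squarely, centred and about 8 cm in front of it, without touching the reader. The job finishes with you still holding the cartridge there, quite still; leave the grey-headed cartridge locked in its place and everything else where it is.

Things in the scene. Friction and masses are not known exactly. Their poses are not given: they have to be found in the camera images.
- station: Fixed filter station: aluminium block, blue end plates, dark base plate 118 (x) x 248 (y) mm, block top 61.5 mm high, round gauge on its front (-x) face, two blue couplings on its +y end out to y = 132 mm. Origin at the centre of its underside, x away from the front, z up. One bayonet receptacle at y = +50 and one at y = -50 mm (x = 0) hold the two cartridges, either way round.
- socket_left (a point): Centre of the receptacle at the station's y = +50 mm, in the plane of its steel ring's top, 70 mm above the table; axes as the station's. The ring (bore 43 mm, outside 68 mm) holds the lugs down but for two notches at the station's +x and -x (green dot at the -x notch, red dot where the wing's -x end points when locked). The bore's floor is 58 mm below this point.
- socket_right (a point): The same point of the like receptacle at the station's y = -50 mm. In both, the lugs pass the notches while the cartridge's yaw is from 9 degrees short of the station's yaw up to the stop, 3.5 degrees beyond it.
- filter_blue: Blue-headed cartridge, loose, 100 mm tall, 0.06 to 0.13 kg. Origin at the centre of its flat base, where the code is; z runs from base to head. White body 40 mm across, 0 to 60 mm; lugs along its +x and -x, 25 mm off the axis, 42 to 48 mm up; head 44 mm across, 60 to 72 mm. At the start it is seated, base 12 mm above the table, locked at a yaw 57 to 74 degrees clockwise (minus) of the station's.
- blue_wing (a point): Point to grip, on the cartridge's axis 90 mm above its base; axes as the cartridge's. The upright wing is 38 mm long along x, 10 mm thick along y (grip across this) and stands from 72 to 100 mm above the base. The cartridge turns freely between its stops (about -75 and +3.5 degrees of the station's yaw), rests by its weight and has about 1.5 mm of play all round.
- blue_centre (a point): Centre of the blue-headed cartridge, on its axis 50 mm above its base; axes as the cartridge's.
- filter_grey: The same cartridge with a grey head in the other receptacle, loose and locked likewise. Leave it there. Origin at the centre of its base.
- reader: Fixed desktop code reader, black foot 100 x 100 mm, grey head 92 x 88 mm tilted at 45 degrees, 115 mm high in all. Origin on the table below the window's centre; it looks to its own -x and upward.
- reader_window (a point): Centre of the reader's square dark window (54 mm), 78 mm above the table. z points straight out of the window along the line of sight, 45 degrees upward; y is level, along the window's width. The code is read when the cartridge's own z is along this z and its base lies on this z axis.
- mouse: Loose black computer mouse, 118 x 60 x 36 mm, left of the station; origin under its centre. Leave it.
- note_pad: Loose yellow note pad, 76 x 76 x 16 mm, on the right of the table; origin under its centre. Leave it.
Things that resemble listed ones, but are neither listed nor needed, are in the scene too. What is shaped like the filter_grey but orange or red is not meant.

How it is judged:
By the outcome, as a careful person would: the job done as asked, in the order asked, and still so for the second after the job is handed in, while the arm keeps its last pose, push and grip.
It also fails if it takes over 53 s, if anything falls off the work surface, if the arm or the gripper's body presses on something with over 40 N, if the wrist force passes 120 N, or if a joint passes its speed limit or range.

## Robot

A 6-joint arm with a two-finger parallel gripper is mounted at the origin on a cart in front of the work surface, level with it; the furniture and walls round the work are solid. World frame = base frame: x ahead of the robot, y to its left, z up, the work surface at z = 0. Lengths are in m, angles in rad, forces in N, time in s.
With the tool pointing down it reaches from about 0.35 to 0.975 m from the base axis. Payload 4.9 kg.
Tool frame: the origin (TCP) lies midway between the tips of the shut fingers; the grasp point (between the pads) lies 19 mm behind it; x points along the fingers, z is the direction in which the jaws open and shut, and the axes are right-handed (so a half turn about x gives the same grasp; the last joint's range is limited). The gripper opens to 85 mm and grips with 20 to 120 N. Pads are 22 mm wide; open, the fingers measure 114 mm over their backs; the gripper's body (76 mm by 85 mm) begins 54 mm behind the grasp point. The pads swing forward as they close: fully open they stand 13 mm farther back than shut.
Start: joints at [-1.286, 0.053, 1.613, -0, 1.476, -0.119], TCP at [0.246, -0.575, 0.231] pointing down, gripper open.
Joint ranges: [-3.01, 3.01], [-1.01, 2.22], [0.06, 2.58], [-1.02, 4.17], [0.09, 2.62], [-3.14, 3.14]. Speed limits (rad/s): [2.57, 2.57, 3.14, 3.14, 3.14, 3.14].

## Interface

Orientations are given as a unit quaternion [w, x, y, z].
In Python, from plant import state, cams, workorder, nets gives the robot as it stands.
- The arm moves only by the tool play_rows, never from a script. Its argument "motion" is a list of rows, each a list of 3 entries, a list of its own where there are three numbers: the closure, from -1 (fully open) to 1 (shut), then the shift along the world's x, y, z in m, then the turn about the world's z in rad. A call has 1 to 5 rows; each row is the pose to reach, as a shift and turn from the pose commanded when the call began; what a row does not reach only later rows make up. A row lasts 1/10 s, in which the tool goes at most 50 mm and 8.59 degrees, less where a joint would pass 70% of its speed; a pose out of reach is approached as far as the arm can. A call with a gripper value outside its range is refused whole. The fingers move at their own pace and stop on an object; the grip force is fixed at half the most. Time passes only in rows, so rows that repeat a pose let the fingers close. It gives the time, the measured TCP pose, the force and the opening at its end, in the units of the state.
- state(): the state, without advancing time (a new reading comes with each control period).
- cams.grab_frame(name): name is "scene" or "top" or "wrist"; returns (picture, depth): 420x560x3 uint8, red, green, blue; 420x560 float32, m along the optical axis (not along the pixel's ray), 0 where there is no reading.
- cams.camera_info(name): a dict with "K" (3x3 intrinsics, pixels), "rvec" (rotation vector, rad) and "tvec" (3), from world to camera coordinates, as OpenCV has them. Camera axes: x right, y down, z forward; pixel columns grow to the right and rows downward; lengths in m; the calibration is good to about 2 mm. The wrist camera is an equidistant fisheye: a pixel r from the principal point sees the ray r / f radians off the axis. A picture is of the moment at which its call begins: read the wrist's pose just before it. camera_info takes no time and is no camera call; for the wrist camera it gives the pose at the moment of the call.
- workorder.job_done(): hands the job in, once; it reports no verdict.
Trained networks look in the newest picture that a camera, given by its name, has taken for a name from the list of things; names that differ only in an ending like _2 or _b are one class to them, and where a whole thing is asked for, a point or a joint stands for the part that bears it (a point fixed in the world has none). Each returns a list of dicts, best first, with "score" (0 to 1); they miss things now and then, are a little off and sometimes report something else, mostly with a low value. They report only what shows in the picture. A call takes as long as a camera call. They do not tell look-alikes from the thing itself.
- nets.recognise(camera, target): "at" ([x, y, z] in m, in world coordinates, good to about 4 mm: the middle of the surface that is visible of it).
- nets.landmark_of(camera, target): "at" ([x, y, z] in m, in world coordinates, good to about 4 mm: a listed point, or the origin of a listed thing).
The state is a dict: "time": time; "joint_pos": joint angles; "joint_vel": joint speeds; "joint_efforts": joint torques, N m; "tool_pos": TCP position; "tool_rot": TCP orientation; "contact_force": force on the tool from outside, world axes, zero at the start; "ft_torque": the same for the moment, N m; "gripper_width": opening from 0.0 (shut) to 1.0 (fully open).
Only numpy, scipy, OpenCV 4.12 (cv2) and the standard library are available. Lean on these libraries where they do the work, as an engineer would, in place of code of your own. Each camera call takes 0.05 s, during which the arm holds its last target.

## Working session

There is one attempt and no reset: what is moved stays moved. The work goes in short steps, Python scripts to look and compute and a tool call to move; the robot and the scene stay as the last step left them, time stands still between calls to the robot, and variables do not carry over. Pictures are saved under pics/ and viewed, and the job is handed in when it is done.

Besides the shell and the picture viewer there is one more tool, called as name([rows], argument=value, ...), one row to a line, values as JSON. play_rows: Moves the arm, as the interface text tells. Its arguments: {"type":"object","properties":{"motion":{"type":"array","items":{"type":"array"}}},"required":["motion"]}

```bash
mkdir -p pics; ls -la; cat > h.py <<'E'
import numpy as np, cv2
from plant import state, cams, workorder, nets
def save(cam,name):
    p,d=cams.grab_frame(cam); cv2.imwrite(f'pics/{name}.png',p[:,:,::-1]); np.save(f'pics/{name}_d.npy',d); return p,d
def info(cam):
    i=cams.camera_info(cam); R=cv2.Rodrigues(np.array(i['rvec'],float))[0]; return np.array(i['K']),R,np.array(i['tvec'],float).ravel()
def proj(cam,P):
    K,R,t=info(cam); c=(R@np.atleast_2d(P).T).T+t; return (c[:,:2]/c[:,2:])*[K[0,0],K[1,1]]+K[:2,2]
def unproj(cam,d):
    K,R,t=info(cam); v,u=np.indices(d.shape); c=np.stack([(u-K[0,2])/K[0,0]*d,(v-K[1,2])/K[1,1]*d,d],-1); return (c-t)@R
E
python3 - <<'E'
from h import *
print(state())
for c in ['scene','top','wrist']:
    save(c,c+'0')
    K,R,t=info(c); print(c,K.tolist(),(-R.T@t).round(3),R.round(2).tolist())
    if c!='wrist':
        for n in ['station','socket_left','socket_right','blue_wing','filter_blue','blue_centre','filter_grey','reader','reader_window']:
            print(n,[(np.round(x['at'],4).tolist(),round(x['score'],2)) for x in nets.landmark_of(c,n)[:3]])
E
```

```text
total 12
drwxr-xr-x  3 agent agent 4096 Dec  7 07:08 .
drwxr-xr-x 23 root  root  4096 Dec  7 07:08 ..
drwxr-xr-x  2 agent agent 4096 Dec  7 07:08 pics
{'time': 0.0, 'joint_pos': array([-1.28604742e+00,  5.33867111e-02,  1.61426992e+00,  1.99680462e-05,
        1.47599820e+00, -1.18973997e-01]), 'joint_vel': array([-0.00021767,  0.00213345,  0.00048009, -0.00061098,  0.00075359,
       -0.00099413]), 'joint_efforts': array([-3.87090504e-04, -3.93686986e+01, -3.70177853e+01, -2.86489876e-04,
        7.02702440e-03, -1.02645845e-05]), 'tool_pos': array([ 0.24537531, -0.57415298,  0.23005889]), 'tool_rot': array([ 0.5895416 ,  0.39007768,  0.59064543, -0.38912477]), 'contact_force': array([ 0.71576609,  0.22275139, -0.40722815]), 'ft_torque': array([-0.01776322,  0.01928838, -0.00138404]), 'gripper_width': 0.9991721826129002}
scene [[461.6180937394742, 0.0, 278.09255608803], [0.0, 461.6180937394742, 215.45063508031149], [0.0, 0.0, 1.0]] [0.284 0.393 0.863] [[-0.91, -0.4, -0.01], [-0.3, 0.71, -0.64], [0.27, -0.58, -0.77]]
station [([0.5219, -0.2663, 0.0012], 0.74), ([0.5098, -0.3099, 0.06
[... 730 characters left out ...]
23, -0.2159, 0.0709], 0.94), ([0.5069, -0.3129, 0.0693], 0.34)]
socket_right [([0.5085, -0.3078, 0.0689], 0.91)]
blue_wing [([0.5105, -0.3122, 0.1034], 0.75)]
filter_blue [([0.5162, -0.3121, 0.013], 0.49)]
blue_centre [([0.5092, -0.3102, 0.0599], 0.51), ([0.5031, 0.0989, 0.0009], 0.29)]
filter_grey [([0.3792, -0.1603, 0.0056], 0.73), ([0.3729, -0.2942, 0.0065], 0.63), ([0.7058, -0.1634, -0.002], 0.63)]
reader [([0.6999, -0.0036, -0.0], 0.83)]
reader_window [([0.7024, -0.005, 0.0804], 0.73)]
wrist [[325.19226210127806, 0.0, 283.4250444858545], [0.0, 325.19226210127806, 205.85748917429248], [0.0, 0.0, 1.0]] [ 0.306 -0.548  0.372] [[0.39, -0.92, 0.0], [-0.89, -0.38, 0.26], [-0.24, -0.1, -0.96]]
```

View pics/scene0.png

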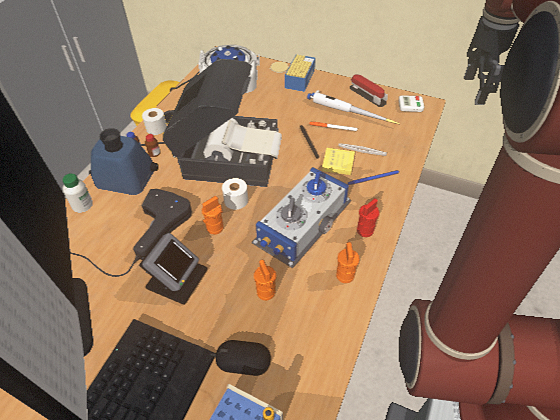

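View pics/top0.png

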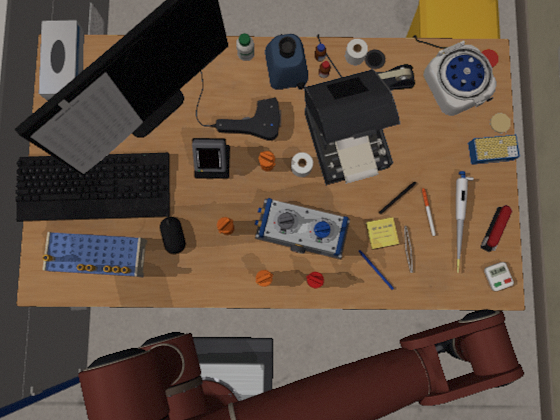

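View pics/wrist0.png

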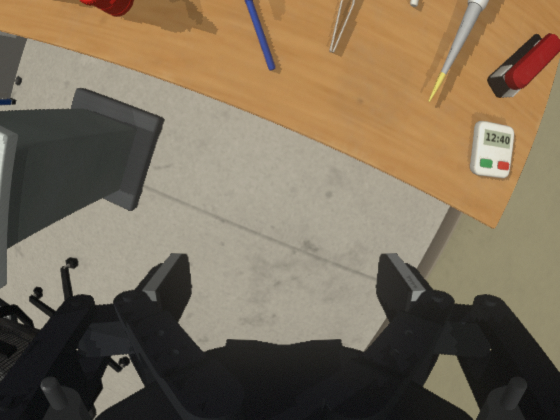

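```bash
python3 - <<'E'
from h import *
from scipy.spatial.transform import Rotation as Ro
s=state(); q=s['tool_rot']; print(s['time'], Ro.from_quat(q[[1,2,3,0]]).as_matrix().round(3))
for c in ['scene','top']:
    d=np.load(f'pics/{c}0_d.npy'); img=cv2.imread(f'pics/{c}0.png'); P=unproj(c,d)
    ok=d>0
    m=ok&(np.hypot(P[...,0]-.509,P[...,1]+.311)<.03)&(P[...,2]>.094)&(P[...,2]<.125)
    Q=P[m]; c0=Q[:,:2].mean(0); w,v=np.linalg.eigh(np.cov(Q[:,:2].T)); print(c,'wing',len(Q),c0,np.degrees(np.arctan2(v[1,1],v[0,1])),np.sqrt(w),Q[:,2].max())
    m=ok&(np.hypot(P[...,0]-.533,P[...,1]+.217)<.03)&(P[...,2]>.094)&(P[...,2]<.125)
    Q=P[m]; c0=Q[:,:2].mean(0); w,v=np.linalg.eigh(np.cov(Q[:,:2].T)); print('grey wing',c0,np.degrees(np.arctan2(v[1,1],v[0,1])))
    m=ok&(abs(P[...,0]-.5205)<.1)&(abs(P[...,1]+.264)<.15)&(P[...,2]>.055)&(P[...,2]<.066)
    box=cv2.minAreaRect(P[m][:,:2].astype(np.float32)*1000); print('blocktop',box)
    # reader window: plane
    m=ok&(np.hypot(P[...,0]-.702,P[...,1]+.003)<.045)&(abs(P[...,2]-.078)<.03)
    Q=P[m]
    from numpy.random import default_rng
    r=default_rng(0);best=0
    for k in range(500):
        a=Q[r.choice(len(Q),3,False)]; n=np.cross(a[1]-a[0],a[2]-a[0]); 
        if np.linalg.norm(n)<1e-7: continue
        n/=np.linalg.norm(n); inl=abs((Q-a[0])@n)<.003
        if inl.sum()>best: best=inl.sum(); bi=inl
    A=Q[bi]; c0=A.mean(0); n=np.linalg.svd(A-c0)[2][2]; n*=np.sign(n[2]); print('reader plane',best,len(Q),c0,n,'yaw',np.degrees(np.arctan2(-n[1],-n[0])),'el',np.degrees(np.arcsin(n[2])))
    e=cv2.resize(img[100:360,80:400] if c=='scene' else img[120:300,180:400],None,fx=2.4 if c=='scene' else 3.2,fy=2.4 if c=='scene' else 3.2,interpolation=cv2.INTER_CUBIC); cv2.imwrite(f'pics/{c}0z.png',e)
E
```

```text
1.05 [[ 0.     0.92   0.393]
 [-0.     0.393 -0.92 ]
 [-1.     0.     0.   ]]
scene wing 81 [ 0.5078155  -0.30713743] 98.73510501236943 [0.00298598 0.01178021] 0.11580060194611567
grey wing [ 0.53025196 -0.21006763] 101.24001489701288
blocktop ((512.3162231445312, -260.64361572265625), (229.5540008544922, 122.2663345336914), 76.83251953125)
reader plane 1330 1599 [ 0.70227486 -0.00169525  0.07990047] [-0.70540602  0.01698638  0.7085999 ] yaw -1.379432044932351 el 45.12111285739501
top wing 65 [ 0.50714785 -0.31194118] 102.70337068776865 [0.00359509 0.01104492] 0.11716923093936706
grey wing [ 0.52979142 -0.21514676] 101.80353165502541
blocktop ((510.7576904296875, -262.0130615234375), (229.22630310058594, 122.85074615478516), 77.11565399169922)
reader plane 567 849 [ 0.70259337 -0.00394532  0.08011959] [-0.70011281  0.01207147  0.7139302 ] yaw -0.9878063579260322 el 45.555593877170544
```

View pics/scene0z.png

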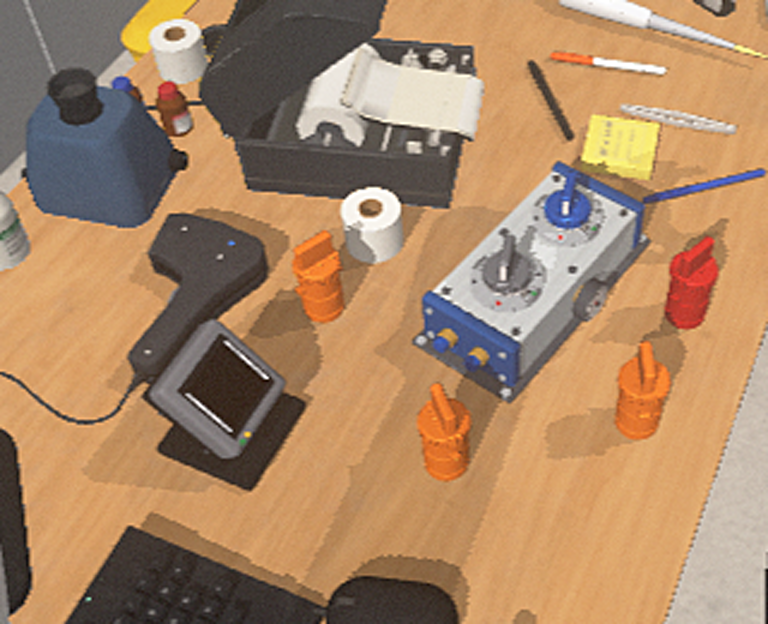

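View pics/top0z.png

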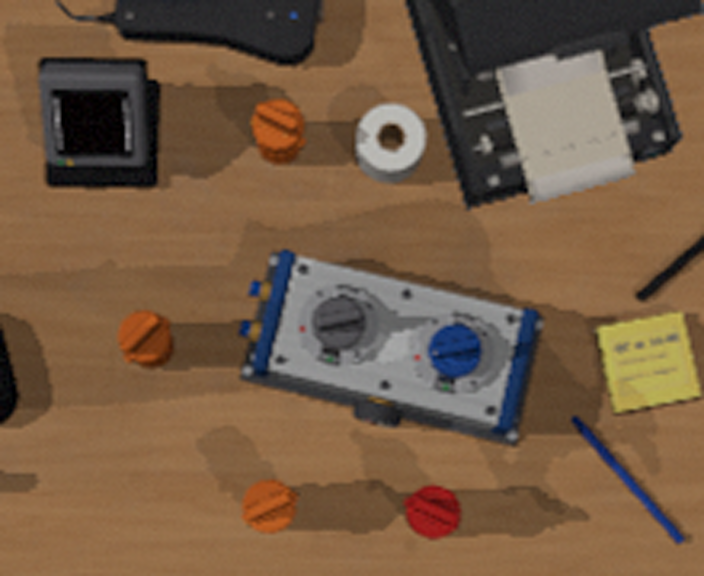

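play_rows([
  [-1,[0.026,0.026,0],0.136],
  [-1,[0.053,0.053,0],0.272],
  [-1,[0.08,0.08,0],0.408],
  [-1,[0.106,0.106,0],0.544],
  [-1,[0.132,0.132,0],0.68],
])

```text
time: 1.55
tool_pos: [0.3785, -0.4416, 0.2315]
tool_rot: [0.687, 0.169, 0.687, -0.169]
contact_force: [0.6, -0.2, 0.7]
gripper_width: 0.999
```

play_rows([
  [-1,[0.026,0.026,-0.005],0.136],
  [-1,[0.053,0.053,-0.01],0.272],
  [-1,[0.08,0.08,-0.02],0.408],
  [-1,[0.106,0.106,-0.03],0.544],
  [-1,[0.13,0.131,-0.04],0.68],
])

```text
time: 2.05
tool_pos: [0.5087, -0.3104, 0.1912]
tool_rot: [0.704, -0.07, 0.703, 0.07]
contact_force: [0.1, -0.3, 0.6]
gripper_width: 1.002
```

```bash
python3 - <<'E'
from h import *
from scipy.spatial.transform import Rotation as Ro
s=state(); q=s['tool_rot']; R=Ro.from_quat(q[[1,2,3,0]]).as_matrix(); print(s['time'],s['tool_pos'],R.round(3).tolist(),s['joint_pos'],np.degrees(np.arctan2(R[1,2],R[0,2])))
K,Rc,t=info('wrist'); np.savez('pics/w1.npz',K=K,R=Rc,t=t); print((-Rc.T@t).round(3),Rc.round(2).tolist())
save('wrist','w1')
for n in ['blue_wing','socket_right','socket_left']:
    print(n,[(np.round(x['at'],4).tolist(),round(x['score'],2)) for x in nets.landmark_of('wrist',n)[:3]])
E
```

```text
2.05 [ 0.508705   -0.31042248  0.19116977] [[0.001, -0.198, 0.98], [-0.0, 0.98, 0.198], [-1.0, -0.0, 0.0]] [-6.72761788e-01  1.15961000e-02  1.72270525e+00  5.85137137e-05
  1.40669384e+00 -8.71723761e-01] 11.399139788780719
[ 0.495 -0.245  0.332] [[0.98, 0.2, -0.0], [0.19, -0.95, 0.26], [0.05, -0.26, -0.96]]
blue_wing [([0.5072, -0.315, 0.1028], 0.75)]
socket_right [([0.5102, -0.3118, 0.0135], 0.37)]
socket_left []
```

View pics/w1.png

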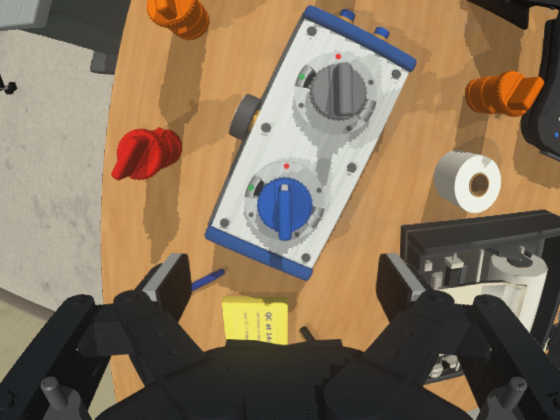

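```bash
cat >> h.py <<'E'
def unprojw(d,f):
    z=np.load(f); K,R,t=z['K'],z['R'],z['t']; v,u=np.indices(d.shape); x=(u-K[0,2])/K[0,0]; y=(v-K[1,2])/K[1,1]; r=np.hypot(x,y)+1e-9; k=np.tan(r)/r
    c=np.stack([x*k*d,y*k*d,d],-1); return (c-t)@R
E
python3 - <<'E'
from h import *
d=np.load('pics/w1_d.npy'); P=unprojw(d,'pics/w1.npz'); img=cv2.imread('pics/w1.png')
for n,c in [('blue',(.509,-.311)),('grey',(.53,-.214))]:
    m=(d>0)&(np.hypot(P[...,0]-c[0],P[...,1]-c[1])<.03)&(P[...,2]>.104)&(P[...,2]<.125)
    Q=P[m]; r=cv2.minAreaRect((Q[:,:2]*1000).astype(np.float32)); w,v=np.linalg.eigh(np.cov(Q[:,:2].T)); print(n,len(Q),Q.mean(0),r,np.degrees(np.arctan2(v[1,1],v[0,1])),np.percentile(Q[:,2],[5,50,95]))
for c in [(.509,-.311),(.531,-.214)]:
    m=(d>0)&(np.hypot(P[...,0]-c[0],P[...,1]-c[1])<.03)&(P[...,2]>.078)&(P[...,2]<.09)
    Q=P[m]; print('head',len(Q),cv2.minEnclosingCircle((Q[:,:2]*1000).astype(np.float32)),np.median(Q[:,2]))
m=(d>0)&(abs(P[...,0]-.5205)<.1)&(abs(P[...,1]+.264)<.15)&(P[...,2]>.055)&(P[...,2]<.067)
print(cv2.minAreaRect(P[m][:,:2].astype(np.float32)*1000),np.median(P[m][:,2]))
m=(d>0)&(P[...,0]>.55)&(P[...,0]<.68)&(P[...,1]>-.4)&(P[...,1]<-.15)&(P[...,2]>.02)
H=np.histogram2d(P[m][:,0],P[m][:,1],bins=[np.arange(.55,.69,.01),np.arange(-.4,-.14,.02)])[0]
zz=[[ (lambda q: int(1000*q.max()) if len(q) else 0)(P[...,2][m&(P[...,0]>=a)&(P[...,0]<a+.01)&(P[...,1]>=b)&(P[...,1]<b+.02)]) for b in np.arange(-.4,-.15,.02)] for a in np.arange(.55,.68,.01)]
print('rows x .55.., cols y -.40..'); print(np.array(zz))
E
```

```text
blue 691 [ 0.5091609  -0.31053728  0.10945638] ((509.1736145019531, -311.0951232910156), (9.571816444396973, 37.602195739746094), 11.69802188873291) 101.56816018522326 [0.10733441 0.10966925 0.1109882 ]
grey 771 [ 0.53171587 -0.21537738  0.10927607] ((532.0401000976562, -214.67279052734375), (10.786663055419922, 37.87723922729492), 11.452032089233398) 102.80231053401924 [0.10668027 0.10950616 0.11089071]
head 1685 ((509.45037841796875, -311.7290954589844), 22.633068084716797) 0.08219671950254998
head 1586 ((532.2430419921875, -214.48092651367188), 23.009300231933594) 0.08219468785920897
((516.8963012695312, -261.577392578125), (227.08226013183594, 114.4876937866211), 76.5846939086914) 0.05986341886304585
rows x .55.., cols y -.40..
[[  0   0  60  61 290 296  63  68  83  83  70  65  65]
 [  0   0   0   0 285 296  63  61  70  70  69  65  63]
 [  0   0   0   0 271 295  60  61  61  61  63  66  41]
 [  0   0   0   0 259   0   0   0  60  60  63  65   0]
 [  0   0   0   0   0   0   0   0   0   0  60  65   0]
 [  0   0   0   0   0   0   0   0   0   0   0   0   0]
 [  0   0   0   0   0   0   0   0   0   0   0   0   0]
 [  0   0   0   0   0   0   0   0   0   0   0   0   0]
 [  0   0   0   0   0   0   0   0   0   0   0   0   0]
 [  0   0  63  73   0   0   0   0   0   0   0   0   0]
 [  0  62  73  73   0   0   0   0   0   0   0   0   0]
 [  0  70  72  73   0   0  48  48   0   0   0   0   0]
 [  0  73  72  73  72  48  49  49  48   0   0   0   0]]
```

play_rows([
  [-1,[0.0005,-0.001,-0.04],0.003],
  [-1,[0.0005,-0.001,-0.08],0.003],
  [-1,[0.0005,-0.001,-0.097],0.003],
  [-1,[0.0005,-0.001,-0.097],0.003],
  [1,[0.0005,-0.001,-0.097],0.003],
])

```text
time: 2.75
tool_pos: [0.5084, -0.3139, 0.0958]
tool_rot: [0.704, -0.069, 0.703, 0.068]
contact_force: [-0.9, -0.1, 0.4]
gripper_width: 0.858
```

play_rows([
  [1,[0,0,0],0],
  [1,[0,0,0],0],
  [1,[0,0,0],0],
  [1,[0,0,0],0],
  [1,[0,0,0],0],
])

```text
time: 3.25
tool_pos: [0.5087, -0.313, 0.0952]
tool_rot: [0.704, -0.07, 0.703, 0.069]
contact_force: [0.3, 0.3, 2.0]
gripper_width: 0.096
```

play_rows([
  [1,[0,0,0],0.1],
  [1,[0,0,0],0.24],
  [1,[0.0005,0,0],0.38],
  [1,[0.001,0,0],0.52],
  [1,[0.001,0,0],0.65],
])

```text
time: 3.75
tool_pos: [0.5091, -0.3131, 0.0951]
tool_rot: [0.644, -0.292, 0.644, 0.292]
contact_force: [-1.1, 0.5, 3.0]
gripper_width: 0.096
```

```bash
python3 - <<'E'
from h import *
s=state(); print(s['time'],s['tool_pos'],s['contact_force'],s['ft_torque'],s['gripper_width'])
E
```

```text
3.75 [ 0.50912663 -0.31311058  0.09505709] [-1.11007748  0.54317164  2.968035  ] [-0.04784598  0.22569789  0.04540067] 0.09602858160351187
```

play_rows([
  [1,[0,0,0],0.14],
  [1,[0.0005,0,0],0.28],
  [1,[0.001,0,0],0.4],
  [1,[0.001,0.0005,0],0.52],
  [1,[0.001,0.0005,0],0.52],
])

```text
time: 4.25
tool_pos: [0.5104, -0.3128, 0.0951]
tool_rot: [0.548, -0.447, 0.549, 0.446]
contact_force: [-0.2, -0.9, 1.8]
gripper_width: 0.096
```

```bash
python3 - <<'E'
from h import *
from scipy.spatial.transform import Rotation as Ro
s=state(); print(s['time'],s['tool_pos'],s['contact_force'],s['ft_torque'],s['gripper_width'],s['joint_pos'])
q=s['tool_rot']; R=Ro.from_quat(q[[1,2,3,0]]).as_matrix(); print(np.degrees(np.arctan2(R[1,2],R[0,2])))
K,Rc,t=info('wrist'); np.savez('pics/w2.npz',K=K,R=Rc,t=t)
save('wrist','w2'); save('scene','s2')
E
```

```text
4.25 [ 0.51038613 -0.31275483  0.09506615] [-0.20464649 -0.91053428  1.75587974] [-0.2271018   0.08397028 -0.04058168] 0.096308782831573 [-6.73743201e-01  1.10715145e-01  1.78834820e+00 -6.70925127e-04
  1.24108492e+00 -2.03946757e+00]
78.26262700675089
```

View pics/w2.png

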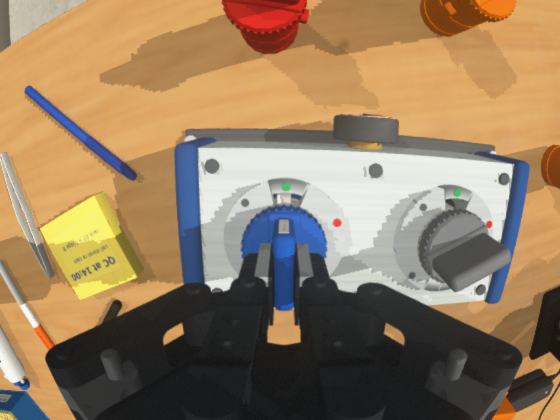

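View pics/s2.png

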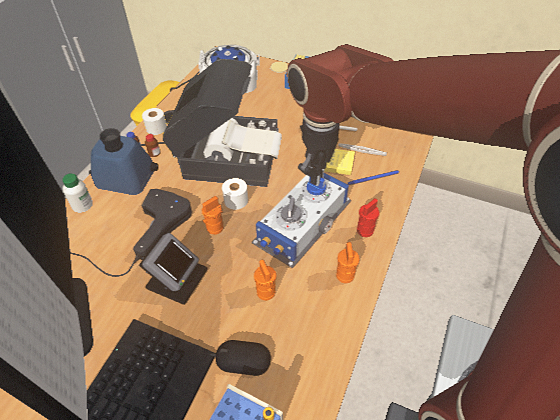

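play_rows([
  [1,[0,0,0.015],0],
  [1,[0,0,0.03],0],
  [1,[0,0,0.05],0],
  [1,[0,0,0.08],0],
  [1,[0,0,0.08],0],
])

```text
time: 4.85
tool_pos: [0.5124, -0.3138, 0.1808]
tool_rot: [0.549, -0.449, 0.548, 0.443]
contact_force: [0.6, -0.8, 0.4]
gripper_width: 0.096
```

```bash
python3 - <<'E'
from h import *
s=state(); print(s['time'],s['tool_pos'],s['contact_force'],s['ft_torque'],s['gripper_width'],s['joint_pos'])
save('scene','s3')
i=cv2.imread('pics/s3.png'); cv2.imwrite('pics/s3z.png',cv2.resize(i[90:290,200:420],None,fx=3,fy=3))
E
```

```text
4.85 [ 0.51243523 -0.31380477  0.18078747] [ 0.62958511 -0.82040837  0.35398446] [-0.06782812 -0.08678091  0.00583439] 0.09642204451797015 [-6.73435994e-01  2.57549374e-02  1.72613832e+00  3.54710434e-04
  1.38038260e+00 -2.03901534e+00]
```

View pics/s3z.png

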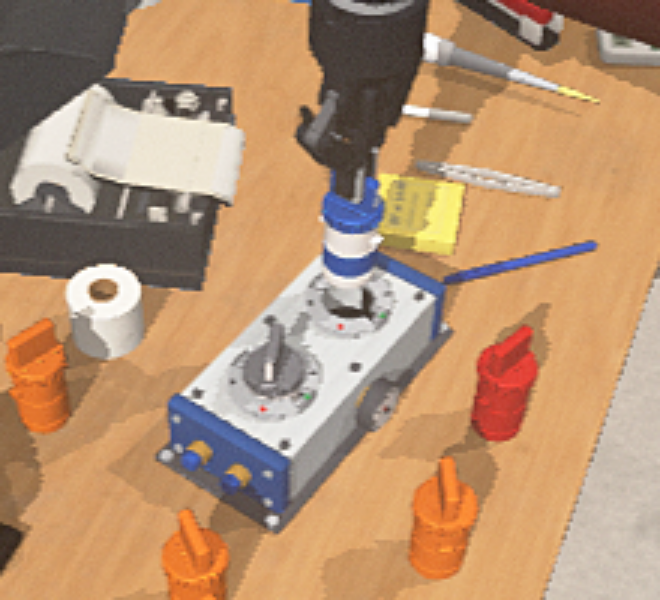

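play_rows([
  [1,[0.03,-0.007,0.005],0],
  [1,[0.06,-0.014,0.005],0],
  [1,[0.086,-0.02,0.005],0],
  [1,[0.086,-0.02,0],0],
  [1,[0.086,-0.02,-0.02],0],
])

```text
time: 5.4
tool_pos: [0.5969, -0.3325, 0.1552]
tool_rot: [0.549, -0.447, 0.548, 0.446]
contact_force: [0.5, -0.5, -0.8]
gripper_width: 0.099
```

```bash
python3 - <<'E'
from h import *
s=state(); print(s['time'],s['tool_pos'],s['contact_force'],s['ft_torque'],s['gripper_width'],s['joint_pos'])
save('scene','s4')
K,Rc,t=info('wrist'); np.savez('pics/w4.npz',K=K,R=Rc,t=t)
save('wrist','w4')
i=cv2.imread('pics/s4.png'); cv2.imwrite('pics/s4z.png',cv2.resize(i[90:290,180:400],None,fx=3,fy=3))
E
```

```text
5.4 [ 0.59693876 -0.33253112  0.15518903] [ 0.48495723 -0.54880402 -0.79644568] [-0.01453352 -0.02748054  0.00263548] 0.09903033845836615 [-6.17034365e-01  2.39053391e-01  1.53628259e+00 -4.25681395e-05
  1.36425868e+00 -1.98326275e+00]
```

View pics/s4z.png

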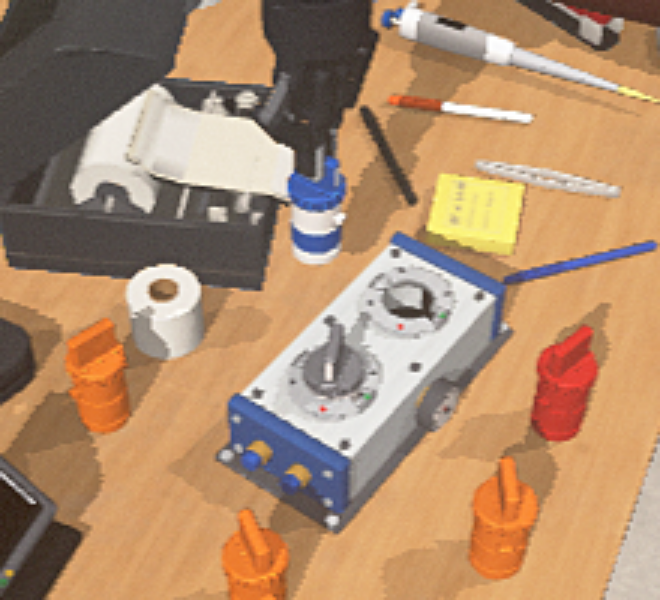

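View pics/w4.png

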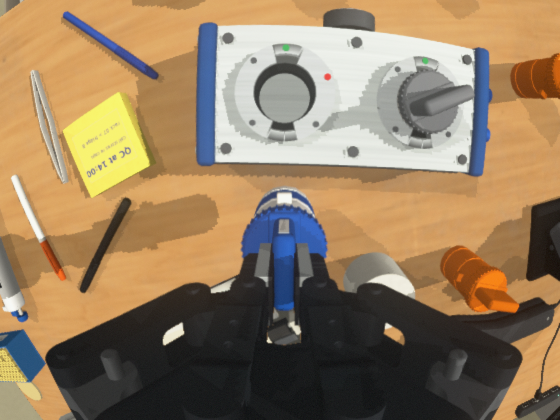

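play_rows([
  [1,[0,0,-0.02],0],
  [1,[0,0,-0.037],0],
  [1,[-0.01,0.0025,-0.037],0],
  [1,[-0.02,0.005,-0.037],0],
  [1,[-0.027,0.0065,-0.037],0],
])

```text
time: 6.0
tool_pos: [0.5703, -0.3258, 0.1186]
tool_rot: [0.55, -0.448, 0.547, 0.444]
contact_force: [5.9, -1.0, -1.2]
gripper_width: 0.099
```

```bash
python3 - <<'E'
from h import *
s=state(); print(s['time'],s['tool_pos'],s['contact_force'],s['ft_torque'],s['gripper_width'])
save('scene','s5')
i=cv2.imread('pics/s5.png'); cv2.imwrite('pics/s5z.png',cv2.resize(i[90:290,180:400],None,fx=3,fy=3))
E
```

```text
6.0 [ 0.57027588 -0.32583705  0.11858461] [ 5.8651155  -0.99861335 -1.17999406] [-0.16499986 -1.63560093 -0.07646533] 0.09945000626024518
```

View pics/s5z.png

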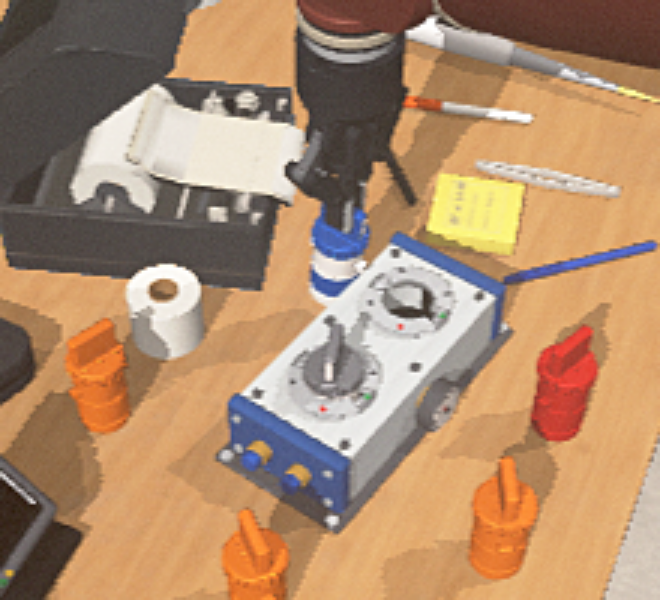

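play_rows([
  [1,[-0.008,0.002,0],0],
  [1,[-0.016,0.004,0],0],
  [1,[-0.024,0.0055,0],0],
  [1,[-0.031,0.007,0],0],
  [1,[-0.038,0.009,0],0],
])

```text
time: 6.55
tool_pos: [0.5335, -0.3181, 0.1205]
tool_rot: [0.55, -0.449, 0.547, 0.443]
contact_force: [7.0, -2.1, -0.4]
gripper_width: 0.1
```

```bash
python3 - <<'E'
from h import *
s=state(); print(s['time'],s['tool_pos'],s['contact_force'],s['ft_torque'],s['gripper_width'])
save('scene','s6')
i=cv2.imread('pics/s6.png'); cv2.imwrite('pics/s6z.png',cv2.resize(i[90:290,180:400],None,fx=3,fy=3))
E
```

```text
6.55 [ 0.53347981 -0.3180995   0.12051787] [ 6.9600479  -2.08956769 -0.37981318] [-0.34171674 -1.55564369 -0.00602505] 0.09973703458124476
```

View pics/s6z.png

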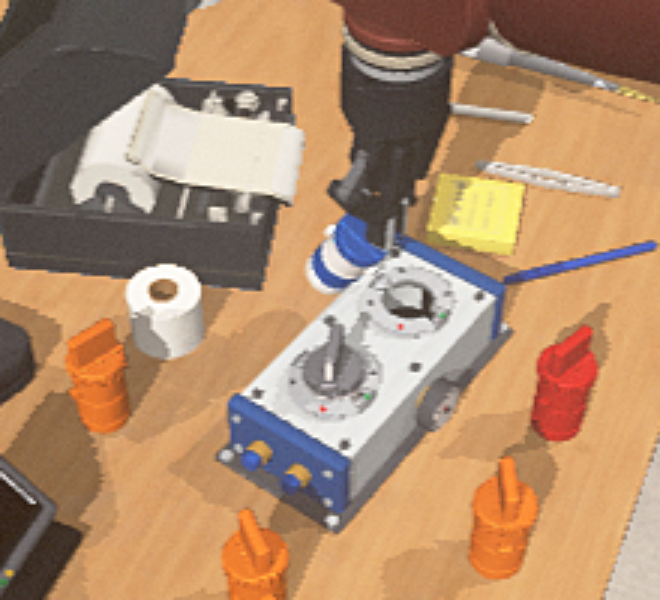

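play_rows([
  [1,[-0.004,0.001,0],0],
  [1,[-0.008,0.002,0],0],
  [1,[-0.008,0.002,0],0],
  [1,[-0.004,0.001,0.01],0],
  [1,[0,0,0.05],0],
])

```text
time: 7.1
tool_pos: [0.5271, -0.3141, 0.1622]
tool_rot: [0.547, -0.441, 0.55, 0.451]
contact_force: [0.3, -0.0, -1.4]
gripper_width: 0.098
```

play_rows([
  [1,[0,0,0.05],0],
  [1,[0,0,0.1],0],
  [1,[0,0.03,0.1],0.07],
  [1,[0,0.07,0.1],0.14],
  [1,[0,0.11,0.1],0.21],
])

```text
time: 7.6
tool_pos: [0.5297, -0.2057, 0.2676]
tool_rot: [0.498, -0.501, 0.499, 0.503]
contact_force: [-0.1, 0.1, -1.4]
gripper_width: 0.093
```

```bash
python3 - <<'E'
from h import *
s=state(); print(s['time'],s['tool_pos'],s['contact_force'],s['ft_torque'],s['gripper_width'],s['joint_pos'])
save('scene','s7');save('top','t7')
K,Rc,t=info('wrist'); np.savez('pics/w7.npz',K=K,R=Rc,t=t)
save('wrist','w7')
for a,b in ['s7','scene'],['t7','top'],['w7','wrist']:
    for n in ['filter_blue','blue_wing','blue_centre']:
        print(b,n,[(np.round(x['at'],4).tolist(),round(x['score'],2)) for x in nets.landmark_of(b,n)[:2]])
E
```

```text
7.6 [ 0.52974425 -0.20566854  0.26763597] [-0.08603978  0.05499334 -1.43291447] [0.05417423 0.00585715 0.0102256 ] 0.0933713890723001 [-5.00793212e-01 -9.90922412e-02  1.70190404e+00 -9.70898350e-04
  1.54200690e+00 -2.07818190e+00]
scene filter_blue [([0.5887, -0.2072, 0.1984], 0.86)]
scene blue_wing [([0.5383, -0.2051, 0.2764], 0.85), ([0.5096, -0.484, -0.0006], 0.61)]
scene blue_centre [([0.5613, -0.2025, 0.2455], 0.69)]
top filter_blue []
top blue_wing []
top blue_centre []
wrist filter_blue [([0.5882, -0.2025, 0.2005], 0.89)]
wrist blue_wing [([0.54, -0.2039, 0.2768], 0.72), ([0.5084, 0.1042, 0.0034], 0.5)]
wrist blue_centre []
```

View pics/s7.png

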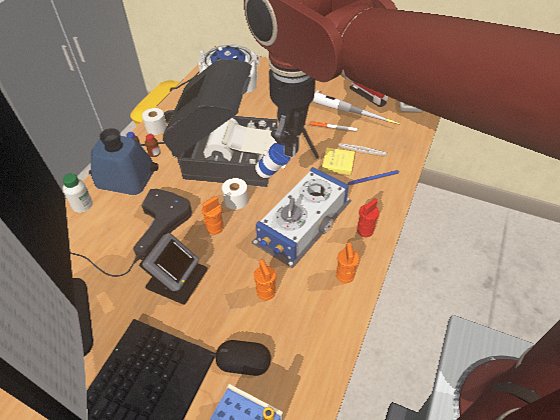

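View pics/w7.png

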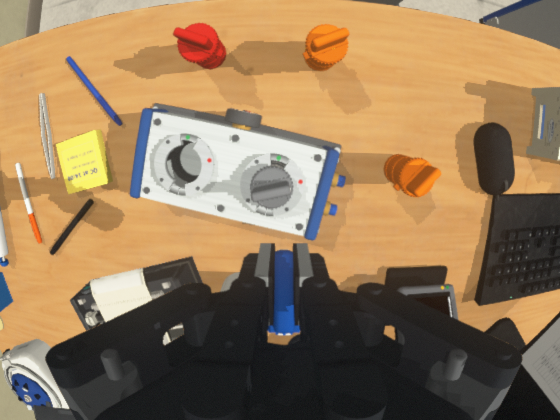

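```bash
cat > fit.py <<'E'
from h import *
from scipy.optimize import least_squares
def fit(name,b0,a0):
    """b0 base guess, a0 axis guess; fits white/blue cylinder body (r=20,0..60), head r=22 60..72, base"""
    d=np.load(f'pics/{name}_d.npy'); P=unproj('scene',d); b0=np.array(b0,float); a0=np.array(a0,float)
    img=cv2.imread(f'pics/{name}.png').astype(int)
    bgr=img; blueish=(bgr[...,0]>bgr[...,2]+40); white=(bgr.min(-1)>120)&(abs(bgr[...,0]-bgr[...,2])<40)
    b,a=b0,a0/np.linalg.norm(a0)
    for it in range(6):
        r=P-b; h=r@a; rad=np.linalg.norm(r-h[...,None]*a,axis=-1)
        tol=.012 if it<2 else .005
        m=(d>0)&(h>.003)&(h<.058)&(abs(rad-.020)<tol)&(blueish|white)
        Q=P[m]
        def f(p):
            aa=np.array([p[2],p[3],p[4]]); aa=aa/np.linalg.norm(aa); bb=b+np.array([0,0,0])
            e1=np.cross(a,[0,1,0]); e1/=np.linalg.norm(e1); e2=np.cross(a,e1)
            rr=Q-(b+p[0]*e1+p[1]*e2); hh=rr@aa
            return np.linalg.norm(rr-hh[:,None]*aa,axis=1)-.020
        e1=np.cross(a,[0,1,0]); e1/=np.linalg.norm(e1); e2=np.cross(a,e1)
        s=least_squares(f,[0,0,*a],loss='soft_l1',f_scale=.001)
        b=b+s.x[0]*e1+s.x[1]*e2; a=s.x[2:]/np.linalg.norm(s.x[2:])
    # base position along axis: extremes
    r=P-b; h=r@a; rad=np.linalg.norm(r-h[...,None]*a,axis=-1)
    m=(d>0)&(rad<.0225)&(h>-.03)&(h<.06)&(blueish|white)
    print('n',len(Q),'rms',np.sqrt(np.mean(s.fun**2)),'base',b.round(4),'axis',a.round(4),'tilt',np.degrees(np.arccos(a[2])),'az',np.degrees(np.arctan2(-a[1],-a[0])),'h lo',np.percentile(h[m],[.5,2,5]))
    hs=h[(d>0)&(rad>.0205)&(rad<.024)&(h>.04)&(h<.09)&blueish]; 
    print('head h', np.percentile(hs,[2,50,98]) if len(hs) else None)
    v,u=np.nonzero(m); print('px',u.min(),u.max(),v.min(),v.max())
    return b,a
E
python3 - <<'E'
from fit import *
b,a=fit('s7',[.588,-.205,.199],[-.6,0,.8])
b,a=fit('s7',[.595,-.205,.21],[-.7,0,.7])
i=cv2.imread('pics/s7.png'); cv2.imwrite('pics/s7z.png',cv2.resize(i[110:210,220:330],None,fx=6,fy=6,interpolation=cv2.INTER_CUBIC))
E
```

```text
n 360 rms 0.0011259305370550192 base [ 0.5897 -0.206   0.2003] axis [-0.5277 -0.0085  0.8494] tilt 31.854057441547727 az 0.9252922112613399 h lo [0.00375188 0.00493702 0.00644943]
head h [0.06320995 0.07011996 0.07598652]
px 256 284 151 177
n 355 rms 0.001125156827958243 base [ 0.588  -0.2059  0.2029] axis [-0.5271 -0.0082  0.8498] tilt 31.814351073709396 az 0.8897719990455841 h lo [0.00062318 0.00180583 0.00338735]
head h [0.06007113 0.06698156 0.07284958]
px 256 284 151 177
```

View pics/s7z.png

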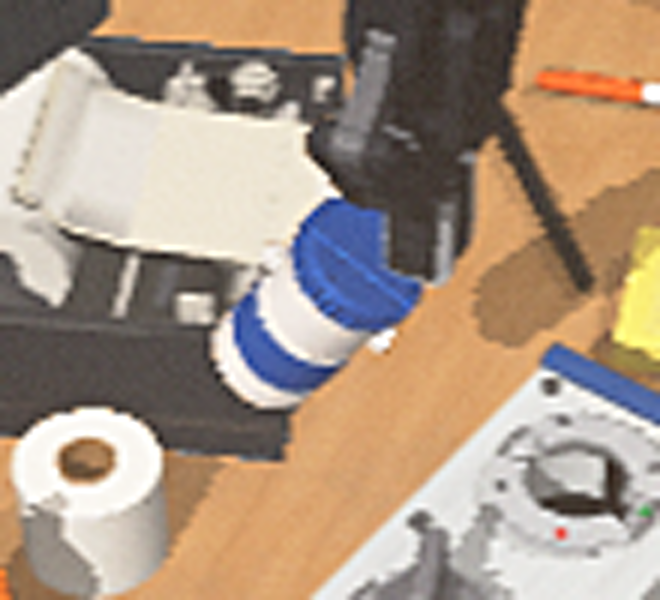

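play_rows([
  [1,[0.008,-0.04,0],-0.07],
  [1,[0.016,-0.08,0],-0.14],
  [1,[0.024,-0.116,-0.02],-0.22],
  [1,[0.024,-0.116,-0.07],-0.22],
  [1,[0.024,-0.116,-0.12],-0.22],
])

```text
time: 8.7
tool_pos: [0.5558, -0.3251, 0.1474]
tool_rot: [0.552, -0.444, 0.551, 0.442]
contact_force: [1.3, -0.1, -1.8]
gripper_width: 0.099
```

```bash
python3 - <<'E'
from h import *
from scipy.spatial.transform import Rotation as Ro
s=state(); q=s['tool_rot']; R=Ro.from_quat(q[[1,2,3,0]]).as_matrix(); print(s['time'],s['tool_pos'],s['contact_force'],np.degrees(np.arctan2(R[1,2],R[0,2]))-90)
E
```

```text
8.7 [ 0.55576695 -0.32511573  0.14741424] [ 1.27018923 -0.07964112 -1.81251063] -12.442706706172359
```

play_rows([
  [1,[0,0,-0.032],0],
  [1,[-0.008,0.002,-0.032],0],
  [1,[-0.016,0.004,-0.032],0],
  [1,[-0.023,0.0055,-0.032],0],
  [1,[-0.03,0.007,-0.032],0],
])

```text
time: 9.2
tool_pos: [0.5264, -0.3169, 0.1189]
tool_rot: [0.551, -0.446, 0.55, 0.441]
contact_force: [4.6, -0.6, -0.6]
gripper_width: 0.094
```

play_rows([
  [1,[-0.005,0.001,0],0],
  [1,[-0.009,0.002,0],0],
  [1,[-0.009,0.002,0],0],
])

```text
time: 9.5
tool_pos: [0.5186, -0.3154, 0.1197]
tool_rot: [0.552, -0.447, 0.55, 0.44]
contact_force: [3.5, -0.3, 5.4]
gripper_width: 0.099
```

```bash
python3 - <<'E'
from fit import *
s=state(); T=s['tool_pos']; print(s['time'],T,s['contact_force'],s['gripper_width'])
save('scene','s8')
b,a=fit('s8',T+[.06,-.014,-.06],[-.65,.15,.75])
i=cv2.imread('pics/s8.png'); cv2.imwrite('pics/s8z.png',cv2.resize(i[110:210,220:330],None,fx=6,fy=6,interpolation=cv2.INTER_CUBIC))
E
```

```text
9.5 [ 0.51856179 -0.31542084  0.11970494] [ 3.53077305 -0.26612831  5.40412888] 0.09897527669377834
n 241 rms 0.0014448131304658747 base [ 0.5825 -0.3304  0.0603] axis [-0.5811  0.1239  0.8043] tilt 36.45448860015381 az -12.033376560995956 h lo [0.00012107 0.00256997 0.00463874]
head h [0.05981421 0.06707615 0.07338394]
px 284 306 165 186
```

View pics/s8z.png

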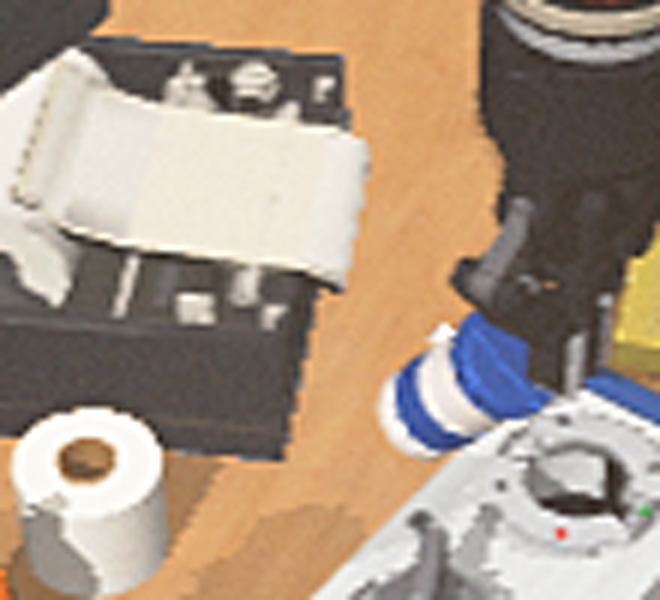

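play_rows([
  [1,[-0.005,0.001,0],0],
  [1,[-0.01,0.002,0],0],
  [1,[-0.015,0.0035,0],0],
  [1,[-0.015,0.0035,0],0],
])

```text
time: 9.95
tool_pos: [0.5025, -0.3112, 0.118]
tool_rot: [0.551, -0.445, 0.55, 0.442]
contact_force: [2.3, -1.1, 5.5]
gripper_width: 0.098
```

```bash
python3 - <<'E'
from fit import *
s=state(); T=s['tool_pos']; print(s['time'],T,s['contact_force'],s['gripper_width'])
save('scene','s9')
b,a=fit('s9',T+[.065,-.014,-.05],[-.65,.15,.75])
i=cv2.imread('pics/s9.png'); cv2.imwrite('pics/s9z.png',cv2.resize(i[110:210,220:330],None,fx=6,fy=6,interpolation=cv2.INTER_CUBIC))
E
```

```text
9.95 [ 0.50249119 -0.31119249  0.11802023] [ 2.30791195 -1.09574741  5.45972954] 0.09785247303756618
n 245 rms 0.0015123829888872575 base [ 0.5732 -0.3285  0.0719] axis [-0.6612  0.1536  0.7343] tilt 42.74862963391579 az -13.081234218995771 h lo [-0.00542186 -0.00328522 -0.00212591]
head h [0.05441546 0.06183201 0.06678826]
px 286 306 165 185
```

View pics/s9z.png

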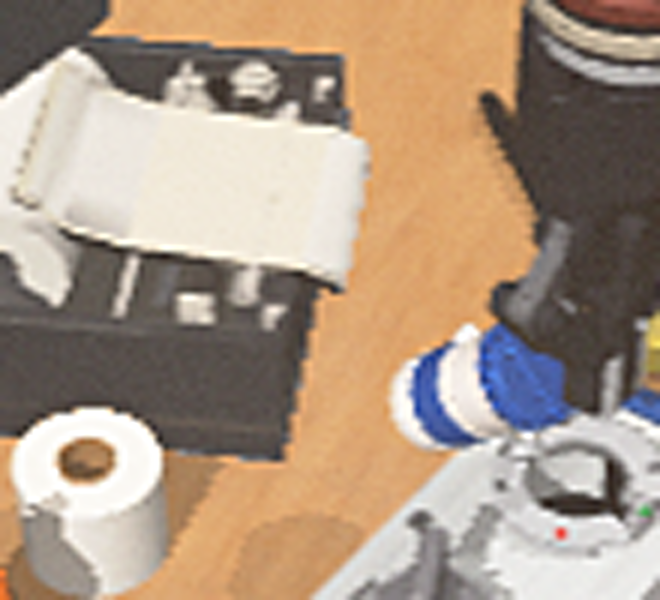

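play_rows([
  [1,[-0.004,0.001,0],0],
  [1,[-0.007,0.0015,0],0],
  [1,[-0.007,0.0015,0],0],
])

```text
time: 10.3
tool_pos: [0.4951, -0.3094, 0.1172]
tool_rot: [0.551, -0.445, 0.55, 0.442]
contact_force: [2.0, 0.0, 5.8]
gripper_width: 0.094
```

```bash
python3 - <<'E'
from fit import *
s=state(); T=s['tool_pos']; print(s['time'],T,s['contact_force'],s['gripper_width'])
save('scene','s10')
b,a=fit('s10',T+[.065,-.014,-.05],[-.65,.15,.75])
E
```

```text
10.3 [ 0.4950662  -0.30939456  0.11717854] [2.01904822 0.03730647 5.7592883 ] 0.0943106050423983
n 252 rms 0.0014605625234123936 base [ 0.5714 -0.3287  0.0751] axis [-0.7179  0.1787  0.6728] tilt 47.718827069018964 az -13.979133490079887 h lo [-0.00426783 -0.00302809 -0.00045764]
head h [0.05591449 0.06291345 0.06710882]
px 287 309 165 185
```

play_rows([
  [1,[0,0,0.02],0],
  [1,[0,0,0.05],0],
  [1,[0,0,0.09],0],
  [1,[0,0,0.12],0],
  [1,[0,0,0.12],0],
])

```text
time: 10.85
tool_pos: [0.495, -0.3099, 0.2403]
tool_rot: [0.551, -0.446, 0.551, 0.441]
contact_force: [0.6, 0.1, -0.7]
gripper_width: 0.094
```

```bash
python3 - <<'E'
from fit import *
s=state(); T=s['tool_pos']; print(s['time'],T,s['contact_force'],s['gripper_width'])
save('scene','s11')
b,a=fit('s11',T+[.065,-.014,-.05],[-.65,.15,.75]); print(b-T)
E
```

```text
10.85 [ 0.4949598  -0.30988454  0.24034137] [ 0.59116969  0.07265603 -0.70693733] 0.09389564220078309
n 302 rms 0.0012976738957902047 base [ 0.567  -0.3285  0.1974] axis [-0.6894  0.187   0.6998] tilt 45.585984563712344 az -15.17279233968209 h lo [-0.00707097 -0.00564211 -0.00371941]
head h [0.05375396 0.05950706 0.06499734]
px 288 317 121 146
[ 0.0720764  -0.01858694 -0.04296306]
```

play_rows([
  [1,[0.002,0.03,0],0.04],
  [1,[0.005,0.065,0],0.08],
  [1,[0.008,0.1,0],0.12],
  [1,[0.01,0.135,0],0.16],
  [1,[0.012,0.17,0],0.196],
])

```text
time: 11.4
tool_pos: [0.5039, -0.1368, 0.2317]
tool_rot: [0.503, -0.493, 0.506, 0.498]
contact_force: [0.3, 0.5, -0.7]
gripper_width: 0.099
```

play_rows([
  [1,[0.003,0.035,0],0],
  [1,[0.006,0.07,0],0],
  [1,[0.008,0.105,0],0],
  [1,[0.01,0.13,0],0],
  [1,[0.01,0.139,-0.005],0],
])

```text
time: 11.9
tool_pos: [0.5145, 0.0023, 0.2277]
tool_rot: [0.503, -0.495, 0.505, 0.497]
contact_force: [0.7, 0.1, -1.4]
gripper_width: 0.093
```

play_rows([
  [1,[0,0,0],0],
  [1,[0,0,0],0],
  [1,[0,0,0],0],
])

```text
time: 12.2
tool_pos: [0.5157, -0.0008, 0.2296]
tool_rot: [0.505, -0.495, 0.505, 0.495]
contact_force: [0.5, 0.0, -1.0]
gripper_width: 0.096
```

```bash
python3 - <<'E'
from fit import *
from scipy.spatial.transform import Rotation as Ro
s=state(); T=s['tool_pos']; q=s['tool_rot']; R=Ro.from_quat(q[[1,2,3,0]]).as_matrix(); print(s['time'],T,s['contact_force'],s['gripper_width'],np.degrees(np.arctan2(R[1,2],R[0,2]))-90)
save('scene','s12'); save('top','t12')
b,a=fit('s12',T+[.077,-.002,-.047],[-.7,.01,.7]); print(b-T)
for n in ['filter_blue','blue_wing','blue_centre']:
    for c in ['scene','top']: print(c,n,[(np.round(x['at'],4).tolist(),round(x['score'],2)) for x in nets.landmark_of(c,n)[:2]])
i=cv2.imread('pics/s12.png'); cv2.imwrite('pics/s12z.png',cv2.resize(i[150:350,80:300],None,fx=3,fy=3,interpolation=cv2.INTER_CUBIC))
E
```

```text
12.2 [ 0.51571288 -0.00075942  0.22962368] [ 0.53654398  0.02451574 -0.97899261] 0.09641289803616745 -1.1604601057661625
n 346 rms 0.0010462328543602197 base [ 0.5931 -0.0044  0.183 ] axis [-0.705   0.0208  0.7089] tilt 44.8539629210477 az -1.69036239043647 h lo [-0.00259147 -0.0008822   0.00106647]
head h [0.05614572 0.06397351 0.06960552]
px 206 230 233 259
[ 0.07736039 -0.0036903  -0.04661698]
scene filter_blue [([0.5998, -0.0052, 0.1769], 0.59)]
top filter_blue []
scene blue_wing [([0.5293, -0.0023, 0.2421], 0.64)]
top blue_wing []
scene blue_centre [([0.5606, -0.0014, 0.2152], 0.88)]
top blue_centre []
```

View pics/s12z.png

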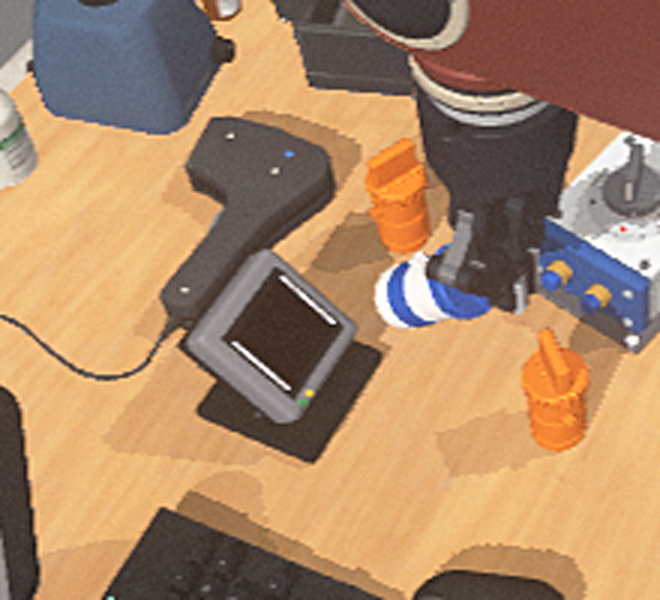

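View pics/t12.png

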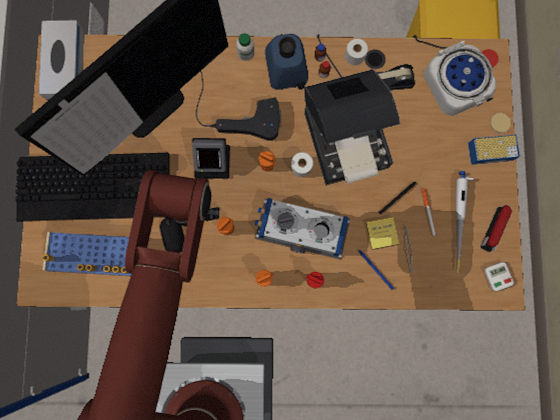

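```bash
python3 - <<'E'
from h import *
for f,c in [('scene0','scene'),('s12','scene'),('top0','top'),('t12','top')]:
    d=np.load(f'pics/{f}_d.npy'); P=unproj(c,d); img=cv2.imread(f'pics/{f}.png')
    r=P-[.7025,-.003,.078]; n=np.array([-.7071,.012,.7071]); 
    m=(d>0)&(abs(r@n)<.012)&(np.linalg.norm(r,axis=-1)<.07)
    near=m&(np.linalg.norm(r,axis=-1)<.055)
    Q=P[near]; c0=Q.mean(0); nn=np.linalg.svd(Q-c0)[2][2]; nn*=np.sign(nn[2])
    dark=(img.max(-1)<45)&m&(np.linalg.norm(r,axis=-1)<.042)
    D=P[dark]; e1=np.array([0,1,0.]); e1-=e1@nn*nn; e1/=np.linalg.norm(e1); e2=np.cross(nn,e1)
    X=np.stack([(D-c0)@e1,(D-c0)@e2],1)*1000
    rc=cv2.minAreaRect(X.astype(np.float32)); print(f,'n',nn.round(4),'az',np.degrees(np.arctan2(-nn[1],-nn[0])).round(2),'dark',len(D),D.mean(0).round(4),rc, 'ctr',(c0+e1*rc[0][0]/1000+e2*rc[0][1]/1000).round(4))
    # whole face
    X=np.stack([(P[m]-c0)@e1,(P[m]-c0)@e2],1)*1000; 
    rc=cv2.minAreaRect(X.astype(np.float32)); print('  face',rc,(c0+e1*rc[0][0]/1000+e2*rc[0][1]/1000).round(4))
E
```

```text
scene0 n [-0.6966  0.0374  0.7165] az -3.08 dark 31 [ 0.7005 -0.008   0.0788] ((-3.0400333404541016, 4.724536895751953), (46.62326431274414, 62.594757080078125), 88.52892303466797) ctr [ 0.701  -0.0032  0.0779]
  face ((-3.701343536376953, 1.445159912109375), (91.7874984741211, 88.49207305908203), 89.86561584472656) [ 0.7034 -0.0038  0.0802]
s12 n [-0.6959  0.0337  0.7174] az -2.77 dark 2 [ 0.6977 -0.031   0.0768] ((-30.922401428222656, 8.055292129516602), (2.8448374271392822, 0.0), -101.55806732177734) ctr [ 0.6981 -0.031   0.0764]
  face ((-3.1802024841308594, 1.5679550170898438), (88.16324615478516, 91.3692398071289), 0.039693813771009445) [ 0.7034 -0.0033  0.0802]
top0 n [-0.6821  0.0065  0.7312] az -0.55 dark 414 [ 0.701  -0.0055  0.0796] ((1.058450698852539, 4.015676498413086), (59.06304168701172, 69.4720230102539), 0.6711900234222412) ctr [ 0.7018 -0.0037  0.0787]
  face ((-0.07933807373046875, 2.1612281799316406), (93.2100601196289, 87.58761596679688), 89.43038177490234) [ 0.7032 -0.0048  0.08  ]
t12 n [-0.6873  0.007   0.7263] az -0.59 dark 415 [ 0.7009 -0.0055  0.08  ] ((1.0073986053466797, 5.362522125244141), (59.72279739379883, 68.64855194091797), 1.2654415369033813) ctr [ 0.7008 -0.0038  0.0779]
  face ((0.4186897277832031, 2.4822959899902344), (92.53645324707031, 88.99649047851562), 89.15596008300781) [ 0.7029 -0.0044  0.0799]
```

play_rows([
  [1,[0.01,0.0005,-0.009],0],
  [1,[0.022,0.001,-0.02],0],
  [1,[0.035,0.0015,-0.032],0],
  [1,[0.044,0.002,-0.04],0],
  [1,[0.0485,0.0025,-0.0445],0],
])

```text
time: 13.1
tool_pos: [0.5647, 0.0028, 0.1848]
tool_rot: [0.504, -0.495, 0.505, 0.496]
contact_force: [0.0, 0.2, -1.3]
gripper_width: 0.095
```

play_rows([
  [1,[0,0,0],0],
  [1,[0,0,0],0],
  [1,[0,0,0],0],
  [1,[0,0,0],0],
])

```text
time: 13.5
tool_pos: [0.5646, 0.0028, 0.1865]
tool_rot: [0.505, -0.496, 0.504, 0.495]
contact_force: [0.1, 0.4, -0.5]
gripper_width: 0.098
```

```bash
python3 - <<'E'
from fit import *
s=state(); T=s['tool_pos']; print(s['time'],T,s['contact_force'],s['gripper_width'])
save('scene','s13')
b,a=fit('s13',T+[.081,-.004,-.0505],[-.7,.01,.7]); print(b-T)
for n in ['filter_blue','blue_wing','blue_centre','reader_window']:
    for c in ['scene']: print(c,n,[(np.round(x['at'],4).tolist(),round(x['score'],2)) for x in nets.landmark_of(c,n)[:2]])
i=cv2.imread('pics/s13.png'); cv2.imwrite('pics/s13z.png',cv2.resize(i[150:350,80:300],None,fx=3,fy=3,interpolation=cv2.INTER_CUBIC))
K,Rc,t=info('wrist'); np.savez('pics/w13.npz',K=K,R=Rc,t=t); save('wrist','w13')
for n in ['filter_blue','blue_wing','blue_centre','reader_window']:
    for c in ['wrist']: print(c,n,[(np.round(x['at'],4).tolist(),round(x['score'],2)) for x in nets.landmark_of(c,n)[:2]])
E
```

```text
13.5 [0.56461857 0.00275439 0.18652304] [ 0.09324852  0.35007243 -0.54343302] 0.0983216273620666
n 286 rms 0.0010365170830884797 base [ 0.6458 -0.0011  0.1362] axis [-0.702   0.0192  0.7119] tilt 44.60798532234098 az -1.566899911833287 h lo [0.00224803 0.00386879 0.00574334]
head h [0.06178137 0.06949105 0.07515759]
px 185 206 242 265
[ 0.08121987 -0.00385857 -0.05028242]
scene filter_blue [([0.6492, -0.0012, 0.1324], 0.64)]
scene blue_wing [([0.5758, 0.0029, 0.1981], 0.66), ([0.6091, 0.0018, 0.1741], 0.37)]
scene blue_centre [([0.61, 0.0051, 0.1697], 0.89)]
scene reader_window [([0.7024, -0.0012, 0.074], 0.8)]
wrist filter_blue [([0.6458, 0.001, 0.1363], 0.67)]
wrist blue_wing [([0.5785, 0.0023, 0.2008], 0.94)]
wrist blue_centre [([0.6123, 0.0036, 0.1711], 0.77)]
wrist reader_window []
```

View pics/s13z.png

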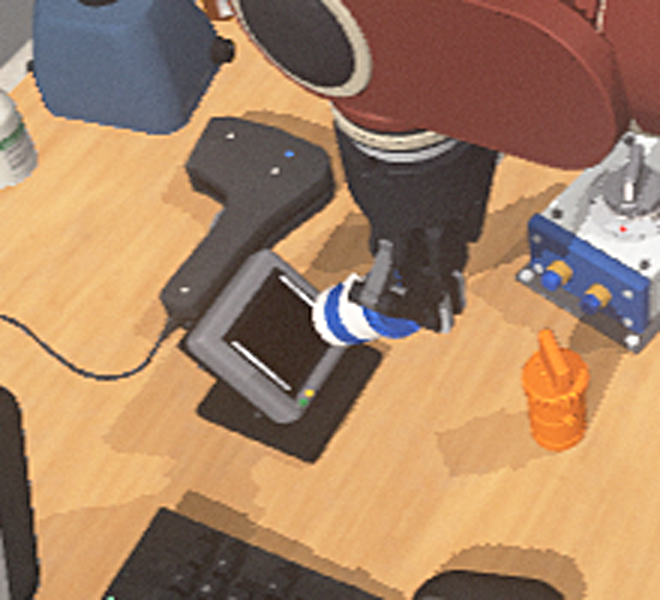

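View pics/w13.png

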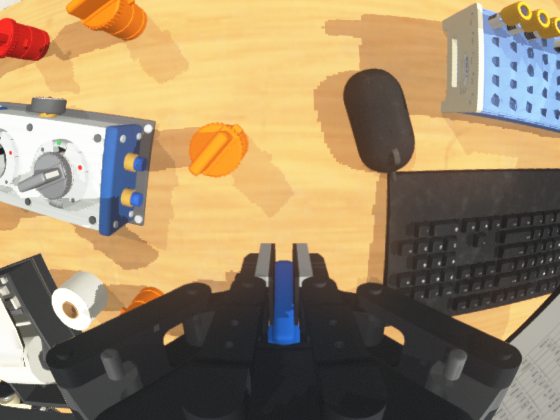

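play_rows([
  [1,[0,-0.0015,0],0],
  [1,[0,-0.0015,0],0],
  [1,[0,-0.0015,0],0],
  [1,[0,-0.0015,0],0],
  [1,[0,-0.0015,0],0],
])

```text
time: 14.5
tool_pos: [0.5646, 0.0013, 0.1858]
tool_rot: [0.505, -0.495, 0.505, 0.495]
contact_force: [1.0, -0.2, -0.1]
gripper_width: 0.1
```

play_rows([
  [1,[0,0,0],0],
  [1,[0,0,0],0],
  [1,[0,0,0],0],
  [1,[0,0,0],0],
  [1,[0,0,0],0],
])

```text
time: 15.0
tool_pos: [0.5646, 0.0013, 0.1858]
tool_rot: [0.505, -0.495, 0.505, 0.495]
contact_force: [0.3, -0.1, -1.0]
gripper_width: 0.095
```

```bash
python3 - <<'E'
from fit import *
s=state(); T=s['tool_pos']; print(s['time'],T,s['contact_force'],s['gripper_width'],abs(s['joint_vel']).max())
save('scene','s14'); save('top','t14')
b,a=fit('s14',T+[.081,-.004,-.0505],[-.7,.01,.7])
print([(np.round(x['at'],4).tolist(),round(x['score'],2)) for x in nets.landmark_of('scene','filter_blue')[:2]])
print([(np.round(x['at'],4).tolist(),round(x['score'],2)) for x in nets.landmark_of('top','filter_grey')[:4]])
w=np.array([.702,-.004,.079]); n=np.array([-.7068,.02,.7071]); r=b-w; print('along',r@n,'off',r-(r@n)*n,'ang',np.degrees(np.arccos(a@n)))
E
```

```text
15.0 [0.56456337 0.0012854  0.18579532] [ 0.34513428 -0.11963996 -0.96748721] 0.09460037146853788 0.0015116291179540226
n 289 rms 0.0009847461933173928 base [ 0.6458 -0.0025  0.1355] axis [-0.7025  0.0224  0.7113] tilt 44.655878090516985 az -1.8232787284824263 h lo [0.00336074 0.00432056 0.00546091]
head h [0.06111118 0.07020261 0.07396064]
px 186 207 242 264
[([0.6455, -0.0018, 0.1364], 0.83)]
[([0.5258, -0.2166, 0.0123], 0.75), ([0.7046, -0.1608, -0.0025], 0.73), ([0.3825, -0.1636, -0.0], 0.68), ([0.5231, -0.0494, -0.0017], 0.62)]
along 0.07972311597976331 off [ 0.00010149 -0.00013551  0.00011017] ang 0.5297363517356949
```

View pics/s14.png

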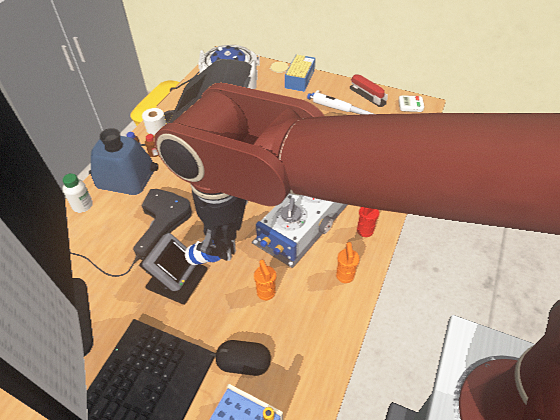

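View pics/t14.png

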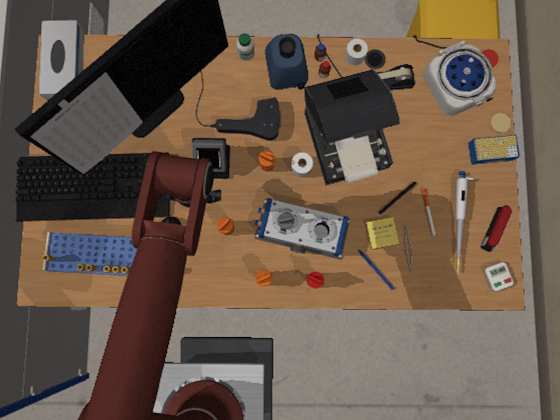

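All checks agree: the base is about 80 mm out on the window's axis, square to about 0.5°, and still. The grey cartridge and everything else are where they were.

```bash
python3 - <<'E'
from h import *
print(workorder.job_done()); s=state(); print(s['time'],s['tool_pos'],s['gripper_width'])
E
```

```text
the job is handed in; nothing more can be done
None
the job is handed in; nothing more can be done
```

I turned the blue cartridge anticlockwise about 67° to its notches and drew it straight up. It is now held at 45° in front of the reader window, and the job is handed in at about 15 s of the 53 s.

**How it was tipped:** the moves allow only shifts and a turn about the vertical. So I pivoted the cartridge in the fingers by pushing its body gently (about 7 N) against the fixed station's rear top edge. The first push left it at only 32° because it slipped about 11 mm in the grip, so I pushed a second time. The tilt held through the move to the reader.

**Last checks:**
- **Position:** the base is about 80 mm from the window and under 1 mm off its axis, by the scene camera. The window's own position is known to only about 2–3 mm.
- **Squareness:** about 0.5° from the window's line of sight by my cylinder fit. The estimates of the reader's yaw ranged from −0.6° to −3.1°; I used −1.6°.
- **Stillness:** the arm was at rest, with about 1 N of force on the tool.
- **Everything else:** the grey cartridge is still in its socket with its wing unturned. The mouse was half hidden by the arm in the last top view but was in place in the scene view, and the note pad had not moved. I saw no contact with the reader.

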